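# Weed out the loose-capped jars

## Task

Try the cap of every jar in the wooden rack with a firm clockwise twist of about 40 degrees: a tight cap stops after a few degrees, a loose one goes on turning. Stand each jar whose cap is loose gently upright in the red tray, one to a compartment, and leave the tight ones standing in the rack. Do not tip any jar or disturb the other things on the bench.

Things in the scene. Friction and masses are not known exactly. Their poses are not given: they have to be found in the camera images.
- jar_1_grip (a point): Grip point of one of four look-alike jars: on its axis inside the cap, 6 mm below the cap's top, 64 mm above the jar's foot (jar 70 mm high, 0.15 kg). Square amber glass body 42 x 42 x 40 mm, 2 mm gap, round cap above. x, y square to the body, z up; turns with the body, not the cap. Fingertips may reach 22 mm below this point before meeting glass. The jar may be carried by its cap.
- cap_1 (a joint): Turn of jar 1's cap (black, ribbed, 38 mm wide, 28 mm high, white line on top from middle to rim), rad, growing clockwise from above; starts at 0 to 0.08, loose or tight. Tight: needs 0.1 N m, nips up to 0.22 rad, stops dead and the fingers slip. Loose: needs 0.015 N m, turns on to 2.6 rad. Stays where left. Only a twist tells which.
- jar_2_grip (a point): Grip point of one of four look-alike jars: on its axis inside the cap, 6 mm below the cap's top, 64 mm above the jar's foot (jar 70 mm high, 0.15 kg). Square amber glass body 42 x 42 x 40 mm, 2 mm gap, round cap above. x, y square to the body, z up; turns with the body, not the cap. Fingertips may reach 22 mm below this point before meeting glass. The jar may be carried by its cap.
- cap_2 (a joint): Turn of jar 2's cap (black, ribbed, 38 mm wide, 28 mm high, white line on top from middle to rim), rad, growing clockwise from above; starts at 0 to 0.08, loose or tight. Tight: needs 0.1 N m, nips up to 0.22 rad, stops dead and the fingers slip. Loose: needs 0.015 N m, turns on to 2.6 rad. Stays where left. Only a twist tells which.
- jar_3_grip (a point): Grip point of one of four look-alike jars: on its axis inside the cap, 6 mm below the cap's top, 64 mm above the jar's foot (jar 70 mm high, 0.15 kg). Square amber glass body 42 x 42 x 40 mm, 2 mm gap, round cap above. x, y square to the body, z up; turns with the body, not the cap. Fingertips may reach 22 mm below this point before meeting glass. The jar may be carried by its cap.
- cap_3 (a joint): Turn of jar 3's cap (black, ribbed, 38 mm wide, 28 mm high, white line on top from middle to rim), rad, growing clockwise from above; starts at 0 to 0.08, loose or tight. Tight: needs 0.1 N m, nips up to 0.22 rad, stops dead and the fingers slip. Loose: needs 0.015 N m, turns on to 2.6 rad. Stays where left. Only a twist tells which.
- jar_4_grip (a point): Grip point of one of four look-alike jars: on its axis inside the cap, 6 mm below the cap's top, 64 mm above the jar's foot (jar 70 mm high, 0.15 kg). Square amber glass body 42 x 42 x 40 mm, 2 mm gap, round cap above. x, y square to the body, z up; turns with the body, not the cap. Fingertips may reach 22 mm below this point before meeting glass. The jar may be carried by its cap.
- cap_4 (a joint): Turn of jar 4's cap (black, ribbed, 38 mm wide, 28 mm high, white line on top from middle to rim), rad, growing clockwise from above; starts at 0 to 0.08, loose or tight. Tight: needs 0.1 N m, nips up to 0.22 rad, stops dead and the fingers slip. Loose: needs 0.015 N m, turns on to 2.6 rad. Stays where left. Only a twist tells which.
- rack: Fixed light wooden block, 152 x 152 x 18 mm, with four square pockets 46 mm wide, 12 mm deep (floor 6 mm above the bench), centred at x, y = +-42 mm in its frame; the pockets keep the jars from turning (0.1 rad of play). Origin at the centre of its underside, z up. Rack and tray may change sides; turned up to 0.4 rad.
- tray: Fixed low red tray, outside 76 mm (its x) by 172 mm (its y), walls 20 mm high and 5 mm thick, floor about 5 mm thick, one wall across the middle making two compartments about 66 x 78 mm, one jar in each. Origin at the centre of its underside, z up.
- tray_left (a point): Middle of the floor of the tray's +y compartment; a jar standing there has its foot at this height.
- tray_right (a point): The same for the tray's -y compartment.
- beaker: Steel beaker, 71 mm across, 73 mm high, open, on the bench between rack and tray. Bystander: not to be disturbed. Origin at the centre of its underside.
- vial: Brown corked glass vial, 29 mm across, 68 mm high, behind the rack. Bystander: not to be disturbed. Origin at the centre of its underside.
- cup: Small glass cup, 28 mm across, 20 mm high, behind the tray. Bystander: not to be disturbed. Origin at the centre of its underside.
- loupe: Black loupe, 35 mm across, 26 mm high, at the right. Bystander: not to be disturbed. Origin at the centre of its underside.
- pliers: Pliers with red handles, 145 mm long, lying at the right, 13 mm high. Bystander: not to be disturbed. Origin at the centre of its underside.
- dish: Pale dish, 68 mm across, 15 mm high, at the right. Bystander: not to be disturbed. Origin at the centre of its underside.
- cone: White cone, 26 mm across, 30 mm high, between rack and tray. Bystander: not to be disturbed. Origin at the centre of its underside.
Mind the look-alikes: they are no part of the job. Leave any blue look-alike of the part that bears jar_1_grip alone.

How it is judged:
By the outcome, as a careful person would: the job done as asked, in the order asked, and still so for the second after the job is handed in, with the robot touching nothing.
It also fails if it takes over 69 s, if anything falls off the work surface, if the arm or the gripper's body presses on something with over 40 N, if the wrist force passes 120 N, or if a joint passes its speed limit or range.

## Robot

A 6-joint arm with a two-finger parallel gripper is mounted at the origin on a cart in front of the work surface, level with it; the furniture and walls round the work are solid. World frame = base frame: x ahead of the robot, y to its left, z up, the work surface at z = 0. Lengths are in mm, angles in rad, forces in N, time in s.
With the tool pointing down it reaches from about 300 to 775 mm from the base axis. Payload 14.6 kg.
Tool frame: the origin (TCP) lies between the finger pads; the fingertips stand 8 mm ahead of it and the grasp point (between the pads) lies 11 mm behind it; z points along the fingers, y is the direction in which the jaws open and shut (so a half turn about z gives the same grasp; the last joint's range is limited). The gripper opens to 94 mm and grips with 3 to 60 N. Pads are 16 mm wide; open, the fingers measure 119 mm over their backs; the gripper's body (75 mm by 177 mm) begins 78 mm behind the grasp point.
Start: joints at [1.081, 0.3, 1.521, -0, 1.321, -0.067], TCP at [225.67, 501.56, 186.646] pointing down, gripper open.
Joint ranges: [-3.03, 3.03], [-0.79, 2.21], [0.23, 2.52], [-1.04, 4.18], [0, 3.07], [-2.55, 2.55]. Speed limits (rad/s): [2.22, 2.22, 2.57, 3.14, 3.14, 3.14].

## Interface

Orientations are given as [roll, pitch, yaw] about the fixed x, y, z axes, in that order (R = Rz(yaw) Ry(pitch) Rx(roll)).
In Python, from cell import manip gives the robot as it stands. The module is installed in compiled form; this text tells all that it offers.
- The arm moves only by the tool send_rows, never from a script. Its argument "series" is a list that holds one entry, the list of rows, each a list of 5 numbers: the opening, from 0 (shut) to 1 (fully open), then the shift along the tool's x, y, z in mm, then the turn about the tool's z in degrees. In form: [[[gripper, dx, dy, dz, roll], ...]]. A call has 1 to 10 rows; each row is the pose to reach, as a shift and turn from the pose commanded when the call began, along the tool's axes at that moment; what a row does not reach only later rows make up. A row lasts 1/10 s, in which the tool goes at most 50 mm and 8.59 degrees, less where a joint would pass 70% of its speed; a pose out of reach is approached as far as the arm can. A call with a gripper value outside its range is refused whole. The fingers move at their own pace and stop on an object; "newtons" is the grip in N (left out, the last holds). Time passes only in rows, so rows that repeat a pose let the fingers close. It gives the time, the measured TCP pose, the force and the opening at its end, in the units of the state.
- manip.read_state(): the state, without advancing time (a new reading comes with each control period).
- manip.camera(name): name is "scene" or "side" or "wrist"; returns a dict with "img" (384x512x3 uint8, red, green, blue), "vfov" (degrees; the focal length in pixels is half the picture's height over the tangent of half this angle, whatever the lens; pixels are square), "cx", "cy" (the principal point, pixels), "pose" (4x4, takes a point from camera to world coordinates); the wrist camera has in their place "T_tool_cam" (4x4, takes a point from camera to tool coordinates, whose origin is the TCP and whose axes are the flange's). Camera axes: x right, y down, z forward; pixel columns grow to the right and rows downward; lengths in mm; the calibration is good to about 2 mm. A picture is of the moment at which its call begins: read the wrist's pose just before it. There is no depth.
- manip.sign_off(): hands the job in, once; it reports no verdict.
Trained networks look in a picture, given as the dict that the camera call returned (one of the last four; its "shot" number tells which), for a name from the list of things; names that differ only in an ending like _2 or _b are one class to them, and where a whole thing is asked for, a point or a joint stands for the part that bears it (a point fixed in the world has none). Each returns a list of dicts, best first, with "conf" (0 to 1); they miss things now and then, are a little off and sometimes report something else, mostly with a low value. They report only what shows in the picture. A call takes as long as a camera call. They do not tell look-alikes from the thing itself.
- manip.find_in(target, picture): "rect" ([left, top, width, height] in pixels, round what is visible of it).
- manip.silhouettes(target, picture): "pixels" (384x512 bool, what is visible of it) and "rect" ([left, top, width, height] in pixels, round what is visible of it).
The state is a dict: "clock": time; "joints": joint angles; "qd": joint speeds; "effort": joint torques, N m; "eef_pos": TCP position; "eef_rot": TCP orientation; "wrist_force": force on the tool from outside, world axes, zero at the start; "moment": the same for the moment, N m; "finger_gap": finger opening in mm.
Only numpy, scipy, OpenCV 4.12 (cv2) and the standard library are available. Lean on these libraries where they do the work, as an engineer would, in place of code of your own. Each camera call takes 0.05 s, during which the arm holds its last target. There are 200 camera calls.

## Working session

There is one attempt and no reset: what is moved stays moved. The work goes in short steps, Python scripts to look and compute and a tool call to move; the robot and the scene stay as the last step left them, time stands still between calls to the robot, and variables do not carry over. Pictures are saved under pics/ and viewed, about 8 in all and at most 12, crops included, and the job is handed in when it is done.

Besides the shell and the picture viewer there is one more tool, called after "Request:" by a JSON object that holds its "name" and its "arguments", one argument or row to a line. send_rows: Moves the arm, as the interface text tells. Its arguments: {"type":"object","properties":{"series":{"type":"array"},"newtons":{"type":"number"}},"required":["series"]}

```bash
mkdir -p pics; cat > h.py <<'E'
import numpy as np, cv2
from cell import manip
from scipy.spatial.transform import Rotation as R
def ray(c,u,v,T=None):
    T=c["pose"] if T is None else T
    f=192/np.tan(np.radians(c["vfov"])/2)
    d=np.array([(u-c["cx"])/f,(v-c["cy"])/f,1.]);T=np.array(T)
    return T[:3,3],T[:3,:3]@d
def onz(c,u,v,z,T=None):
    o,d=ray(c,u,v,T); return o+d*(z-o[2])/d[2]
def proj(c,p,T=None):
    T=np.array(c["pose"] if T is None else T); f=192/np.tan(np.radians(c["vfov"])/2)
    q=T[:3,:3].T@(np.array(p)-T[:3,3]); return np.array([c["cx"]+f*q[0]/q[2],c["cy"]+f*q[1]/q[2]])
def toolT(s):
    T=np.eye(4);T[:3,:3]=R.from_euler('xyz',s["eef_rot"]).as_matrix();T[:3,3]=s["eef_pos"];return T
def wrist():
    s=manip.read_state(); c=manip.camera("wrist"); return c,toolT(s)@np.array(c["T_tool_cam"])
def save(n,*cs):
    cv2.imwrite("pics/"+n,np.hstack([c["img"] for c in cs])[:,:,::-1])
E
python3 - <<'E'
from h import *
np.set_printoptions(precision=2,suppress=True)
s=manip.read_state();print(s)
a=manip.camera("scene");
for n in ["jar_1_grip","cap_1","rack","tray","beaker","vial","cone","cup"]:
    print(n,[(d["rect"],round(d["conf"],2)) for d in manip.find_in(n,a)])
b=manip.camera("side");w,T=wrist()
print(np.array(a["pose"]),a["vfov"],np.array(b["pose"]),b["vfov"],np.array(w["T_tool_cam"]),w["vfov"])
save("a.png",a);save("b.png",b,w)
cv2.imwrite("pics/b.png",cv2.resize(cv2.imread("pics/b.png"),(800,300)))
E
```

```text
{'clock': 0.0, 'joints': array([ 1.08,  0.3 ,  1.52, -0.  ,  1.32, -0.07]), 'qd': array([-0.,  0., -0.,  0.,  0., -0.]), 'effort': array([ -0.  , -53.18, -35.27,   0.07,   0.02,  -0.  ]), 'eef_pos': array([225.56, 501.32, 186.07]), 'eef_rot': array([-3.14, -0.  ,  2.72]), 'wrist_force': array([0.02, 0.27, 0.16]), 'moment': array([-0.01,  0.03,  0.02]), 'finger_gap': 93.84483289017983}
jar_1_grip [([212.8, 165.7, 18.9, 23.9], 0.7), ([201.9, 141.7, 12.3, 16.9], 0.68), ([238.7, 145.6, 7.2, 16.1], 0.23)]
cap_1 [([205.9, 139.5, 11.0, 16.4], 0.62), ([215.4, 162.1, 11.3, 17.1], 0.61), ([198.6, 155.0, 13.4, 15.1], 0.49), ([235.6, 158.4, 13.6, 17.8], 0.48)]
rack [([194.1, 170.6, 65.0, 22.6], 0.83)]
tray [([237.1, 209.9, 60.1, 39.7], 0.7)]
beaker [([220.0, 176.5, 23.4, 35.1], 0.77), ([214.4, 162.6, 16.1, 24.4], 0.48)]
vial [([220.3, 151.3, 13.5, 7.5], 0.69), ([215.9, 164.4, 13.6, 25.2], 0.56)]
cone [([222.8, 177.0, 20.4, 31.8], 0.53)]
cup []
[[    0.88    -0.24     0.4     32.59]
 [   -0.47    -0.44     0.77 -1124.4 ]
 [   -0.02    -0.87    -0.5    696.86]
 [    0.       0.       0.       1.  ]] 47.05871159696829 [[    1.      -0.05     0.07   393.45]
 [   -0.09    -0.63     0.77 -1253.7 ]
 [    0.01    -0.78    -0.63   948.57]
 [    0.       0.       0.       1.  ]] 44.34157703403826 [[  -0.     -0.97   -0.24   70.2 ]
 [   1.     -0.     -0.     -0.34]
 [   0.     -0.24    0.97 -198.76]
 [   0.      0.      0.      1.  ]] 62.73850071203213
```

View pics/a.png

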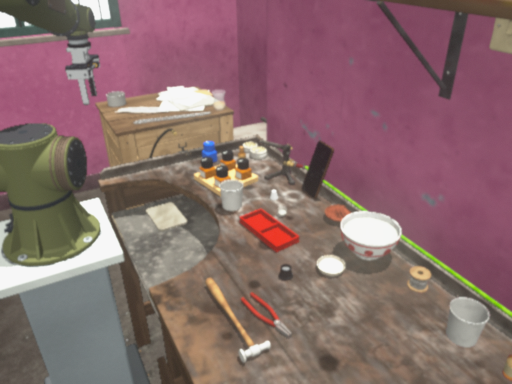

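View pics/b.png

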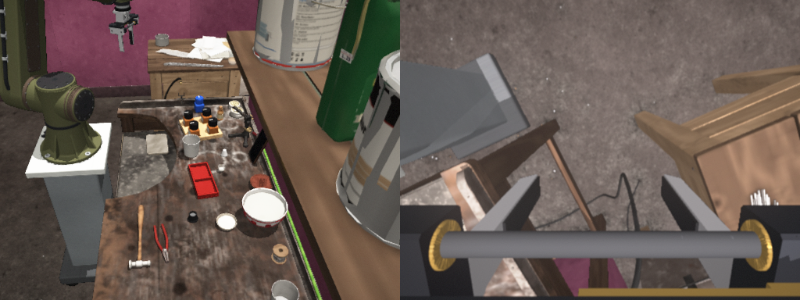

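The scene picture shows the rack with its four jars at about (226,178), the blue look-alike behind it at (208,150), the beaker at (231,196) and the red tray at (269,229). The wrist camera looks off the bench to the side. Next I'll get coarse positions.

```bash
python3 - <<'E'
from h import *
np.set_printoptions(precision=1,suppress=True)
b=manip.camera("side");a=manip.camera("scene")
for c,k in((a,"scene"),(b,"side")):
  for n,z in [("cap_1",60),("rack",9),("tray",10),("beaker",36),("cone",15)]:
    print(k,n,[(round(d["conf"],2),onz(c,d["rect"][0]+d["rect"][2]/2,d["rect"][1]+d["rect"][3]/2,z)[:2]) for d in manip.find_in(n,c)])
s=manip.read_state();T=toolT(s);print(T)
cv2.imwrite("pics/c.png",np.hstack([cv2.resize(a["img"][130:260,180:310],(400,400),interpolation=2),cv2.resize(b["img"][110:260,210:360],(400,400),interpolation=2)])[:,:,::-1])
E
```

```text
scene cap_1 [(0.71, array([595.3,  31.9])), (0.56, array([548.1, 208.6])), (0.53, array([ 541.2, -517.1])), (0.42, array([517.4,  33.3]))]
scene rack [(0.8, array([538.7,  36. ])), (0.25, array([ 601.3, -207.8]))]
scene tray [(0.6, array([ 517.6, -269.2])), (0.31, array([512.2, -51.5]))]
scene beaker [(0.95, array([493.6, -84.8]))]
scene cone []
side cap_1 [(0.69, array([588.6,  13.7])), (0.58, array([580. , 120.6])), (0.53, array([497.4,  99.8])), (0.39, array([560.3, 215.8]))]
side rack [(0.56, array([540.7,  68.6]))]
side tray [(0.82, array([ 525.9, -266.6]))]
side beaker [(0.33, array([ 574.4, -493.1]))]
side cone []
[[ -0.9   0.4   0.  225.7]
 [  0.4   0.9   0.  501.6]
 [ -0.    0.   -1.  186.7]
 [  0.    0.    0.    1. ]]
```

View pics/c.png

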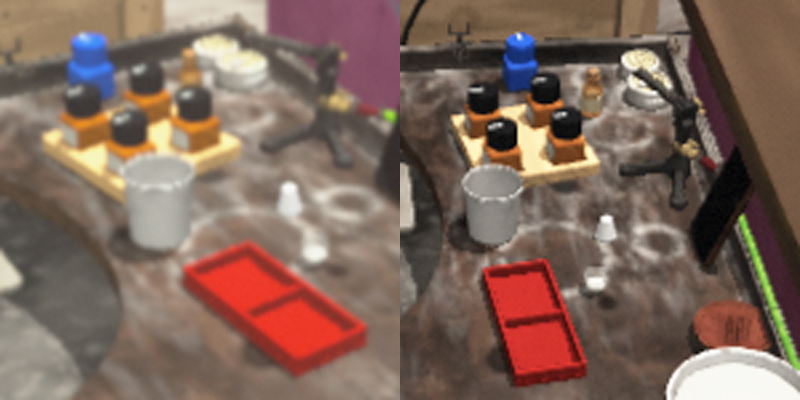

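Both views agree: the rack is near (540,60), the tray near (520,-268), and the blue look-alike stands behind the rack at about (560,215). I'll move over the rack at the present height and look from close by.

Request:
{"name": "send_rows", "arguments": {
  "series": [
    [[1,-234,-137,0,0],[1,-467,-273,0,0],[1,-467,-273,0,0],[1,-467,-273,0,0],[1,-467,-273,0,0],[1,-467,-273,0,0],[1,-467,-273,0,0],[1,-467,-273,0,0],[1,-467,-273,0,0],[1,-467,-273,0,0]]
  ],
  "newtons": 20
}}

```text
clock: 2.15
eef_pos: [516.7, 92.3, 186.9]
eef_rot: [3.141, 0.0, 2.719]
wrist_force: [1.0, 1.2, 0.5]
finger_gap: 93.9
```

Request:
{"name": "send_rows", "arguments": {
  "series": [
    [[1,-50,-29,0,0],[1,-50,-29,0,0],[1,-50,-29,0,0]]
  ]
}}

```text
clock: 2.45
eef_pos: [549.7, 46.4, 186.2]
eef_rot: [-3.141, -0.001, 2.717]
wrist_force: [-0.1, 0.4, -0.6]
finger_gap: 93.9
```

```bash
python3 - <<'E'
from h import *
np.set_printoptions(precision=1,suppress=True)
c,T=wrist();print(manip.read_state()["joints"])
np.savez("w1.npz",img=c["img"],T=T,vfov=c["vfov"],cx=c["cx"],cy=c["cy"])
for n,z in [("cap_1",76),("jar_1_grip",66),("rack",18)]:
    for d in manip.find_in(n,c):
        r=d["rect"];print(n,round(d["conf"],2),np.array(r),onz(c,r[0]+r[2]/2,r[1]+r[3]/2,z,T)[:2])
save("d.png",c)
E
```

```text
[ 0.   0.3  1.5  0.   1.3 -1.1]
cap_1 0.95 [195.2 149.4  42.5  38.7] [513.6  18.8]
cap_1 0.86 [246.5 209.6  40.3  43. ] [593.9  37.5]
cap_1 0.84 [265.   95.9  40.1  42.1] [496.  100.1]
cap_1 0.6 [308.4 166.3  41.8  37.8] [575.3 114.4]
cap_1 0.55 [403.7 100.8  45.8  42.3] [556.  221.3]
cap_1 0.33 [184.   73.1 174.9 178.1] [530.1  71. ]
jar_1_grip 0.86 [379.5  95.8  67.1  52.2] [552.7 213.9]
jar_1_grip 0.62 [195.4 139.4  51.4  47.8] [511.5  23.7]
rack 0.81 [182.8  73.9 176.3 179.4] [539.8  69. ]
```

View pics/d.png

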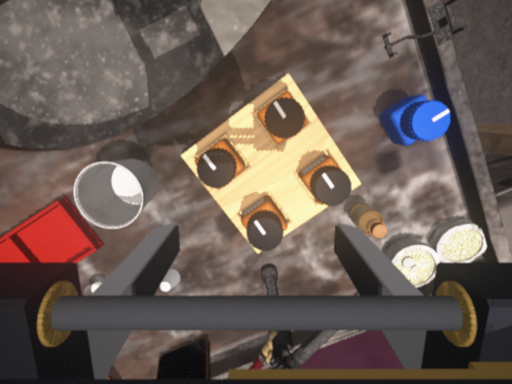

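The wrist view shows the four black caps at (217,169), (266,231), (285,117) and (329,185) in the rack, with the blue jar outside it at (425,120). The beaker is at (108,195), the tray is at the lower left, and the vial is at (372,220). I'll refine the caps with a cylinder model.

```bash
cat >> h.py <<'E'
from scipy.optimize import least_squares
def cyl(c,x,y,T=None,z0=48,z1=76,r=19):
    a=np.linspace(0,2*np.pi,60); P=[proj(c,(x+r*np.cos(t),y+r*np.sin(t),z),T) for t in a for z in (z0,z1)]
    P=np.array(P); return np.r_[P.min(0),P.max(0)]
def fitcyl(c,rect,T=None,z0=48,z1=76,r=19):
    l,t,w,h=rect; g=onz(c,l+w/2,t+h/2,z1,T)[:2]; m=np.array([l,t,l+w,t+h])
    s=least_squares(lambda p:cyl(c,p[0],p[1],T,z0,z1,r)-m,g); return s.x,np.abs(s.fun).max()
E
python3 - <<'E'
from h import *
np.set_printoptions(precision=2,suppress=True)
d=np.load("w1.npz");c={k:d[k] for k in("vfov","cx","cy")};T=d["T"]
X=[]
for r in ([195.2,149.4,42.5,38.7],[246.5,209.6,40.3,43.],[265.,95.9,40.1,42.1],[308.4,166.3,41.8,37.8]):
    x,e=fitcyl(c,r,T);X.append(x);print(x,e)
X=np.array(X);ce=X.mean(0);th=np.arctan2(*((X[1]-X[0]+X[3]-X[2])[::-1]));print("centre",ce,th)
f=lambda p:(np.array([[-42,-42],[42,-42],[-42,42],[42,42]])@np.array([[np.cos(p[2]),np.sin(p[2])],[-np.sin(p[2]),np.cos(p[2])]])+p[:2]-X).ravel()
s=least_squares(f,[*ce,th]);print(s.x,s.fun)
for u,v in((288,74),(359,186),(255,252),(181,155)):print(onz(c,u,v,18,T)[:2])
g=manip.camera("scene")
for u in manip.find_in("beaker",g)[:1]:print(fitcyl(g,u["rect"],None,0,73,35.5))
E
```

```text
[514.68  17.25] 1.2438770946830005
[597.99  35.65] 1.9354216078682498
[496.36 100.29] 0.46869459350872944
[578.35 115.59] 1.633715816015041
centre [546.84  67.19] 0.2011334547290004
[546.84  67.19   0.21] [ 0.09 -0.05 -1.16 -0.53  0.5  -1.02  0.57  1.6 ]
[457.31 125.65]
[607.57 153.68]
[633.58   5.81]
[487.38 -22.23]
(array([500.55, -85.98]), np.float64(3.309123416641029))
```

Request:
{"name": "send_rows", "arguments": {
  "series": [
    [[0.64,-24,5,20,0],[0.64,-48,9,40,0],[0.64,-48,9,70,0],[0.64,-48,9,95,0],[0.64,-48,9,110,0],[0.64,-48,9,120,0],[0.64,-48,9,126,0],[0.64,-48,9,126,0]]
  ]
}}

```text
clock: 3.55
eef_pos: [597.0, 36.0, 60.8]
eef_rot: [3.142, 0.0, 2.719]
wrist_force: [-0.0, -0.1, -0.7]
finger_gap: 60.3
```

```bash
python3 - <<'E'
from h import *
c,T=wrist();s=manip.read_state();print(s["eef_pos"],s["eef_rot"],s["finger_gap"],s["wrist_force"],s["moment"])
cv2.imwrite("pics/e.png",c["img"][150:340,100:440,::-1])
E
```

```text
[597.23678542  35.98751243  61.32073748] [3.14124743e+00 7.97229176e-04 2.71896657e+00] 60.62882233388061 [-0.23909626 -0.38839094  1.29389092] [-0.01527342 -0.00401841  0.00134101]
```

View pics/e.png

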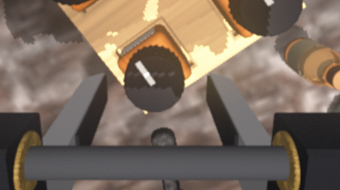

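The cap sits centred between the fingers, at crop (155,75). I'll check the offset across the pads.

```bash
python3 - <<'E'
from h import *
np.set_printoptions(precision=1,suppress=True)
c,T=wrist();s=manip.read_state()
for d in manip.find_in("cap_1",c)[:5]:
    x,e=fitcyl(c,d["rect"],T);print(np.array(d["rect"]),round(d["conf"],2),x,e,"tool",(T_:=toolT(s))[:3,:3].T@(np.r_[x,60]-s["eef_pos"]))
print(cyl(c,597,36,T))
E
```

```text
[328.2 121.   76.4  66.3] 0.84 [579.9 117. ] 0.23126233179775113 tool [49.2 66.8  1.6]
[135.1  88.7  73.6  68.5] 0.77 [515.4  17.4] 0.23484373875425035 tool [ 67.1 -50.5   1.5]
[483.    7.5  29.   69.1] 0.68 [553.1 204.2] 39.47101478761226 tool [109.4 135.3   1.5]
[224.7 193.7  62.9  69.7] 0.66 [597.1  35.4] 0.862093172128084 tool [-0.  -0.6  1.6]
[226.4 193.8 287.6 262.2]
```

Request:
{"name": "send_rows", "arguments": {
  "series": [
    [[0.2,0,0,0,0],[0.2,0,0,0,0],[0.2,0,0,0,0],[0.2,0,0,0,0],[0.2,0,0,0,7],[0.2,0,0,0,14],[0.2,0,0,0,21],[0.2,0,0,0,28],[0.2,0,0,0,34],[0.2,0,0,0,40]]
  ],
  "newtons": 25
}}

```text
clock: 4.7
eef_pos: [596.9, 35.9, 60.7]
eef_rot: [-3.142, -0.0, 2.016]
wrist_force: [-1.1, 0.4, 0.2]
finger_gap: 18.7
```

```bash
cat > m.py <<'E'
from h import *
np.set_printoptions(precision=3,suppress=True)
s=manip.read_state();print(s["clock"],s["eef_pos"],s["eef_rot"],s["finger_gap"],s["wrist_force"],s["moment"],s["joints"][5])
c,T=wrist();import sys
cv2.imwrite("pics/t_%s.png"%sys.argv[1],c["img"][150:300,180:340,::-1])
np.savez("t_%s.npz"%sys.argv[1],img=c["img"],T=T)
E
python3 m.py B
```

```text
4.7 [596.932  35.862  60.656] [-3.142 -0.     2.016] 18.733595770479894 [-1.124  0.405  0.172] [-0.057  0.036 -0.04 ] -0.44672230196228285
```

```bash
python3 - <<'E'
from h import *
c,T=wrist();save("f.png",c)
np.set_printoptions(precision=1,suppress=True)
for d in manip.find_in("cap_1",c)[:5]:
    x,e=fitcyl(c,d["rect"],T);print(np.array(d["rect"]),round(d["conf"],2),x,e)
E
```

```text
[226.8 198.7  54.7  67.8] 0.91 [596.8  32.4] 3.2103151435576365
[104.7  20.6  78.   79.6] 0.9 [496.2  99.5] 2.047655267272205
[ 89.1 171.7  77.5  62.6] 0.71 [515.3  16.8] 2.6729385096559213
[ 89.  156.8  91.6  79.2] 0.7 [517.6  22.8] 8.650458962444361
[254.2  62.4  67.   69.4] 0.61 [578.3 116.2] 1.0872214118874695
```

View pics/f.png

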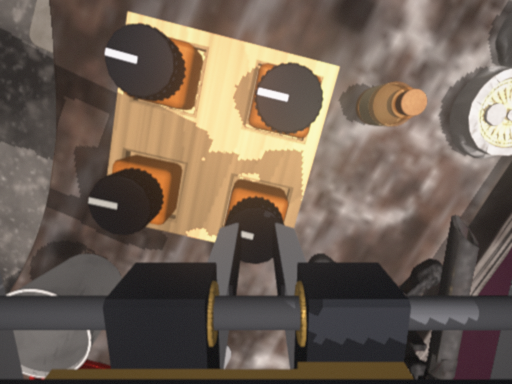

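The fingers closed to 18.7 mm without meeting the 38 mm cap, so they didn't grip. The fingertips at (240,225) and (275,225) look drawn over the cap. I'll zoom in and check from the fixed cameras before moving.

```bash
python3 - <<'E'
from h import *
w,T=wrist();a=manip.camera("scene");b=manip.camera("side");s=manip.read_state()
def crop(c,u,v,h):return cv2.resize(c["img"][v-h:v+h,u-h:u+h],(400,400),interpolation=2)
P=s["eef_pos"]
out=[]
for c in(a,b):
    for q in((0,0,-8),(0,0,15)):
        print(proj(c,P+np.array(q)))
pa=proj(a,P).astype(int);pb=proj(b,P).astype(int)
cv2.imwrite("pics/g.png",np.vstack([np.hstack([crop(w,256,230,60)[:300],crop(w,256,230,60)[100:400]*0]),np.hstack([crop(a,*pa,32),crop(b,*pb,32)])[:300]])[:,:,::-1])
for q in((8,9.4,8),(-8,9.4,8),(8,-9.4,8),(-8,-9.4,8)): print(q,proj(w,toolT(s)[:3,:3]@np.array(q)+P,T))
E
```

```text
[242.90551404 165.68713987]
[242.72022342 159.32331701]
[272.38741808 157.7095414 ]
[272.66492124 151.97875772]
(8, 9.4, 8) [270.45820665 211.1507319 ]
(-8, 9.4, 8) [270.23192476 233.1548114 ]
(8, -9.4, 8) [243.00658054 211.17178223]
(-8, -9.4, 8) [243.26748529 233.17378227]
```

View pics/g.png

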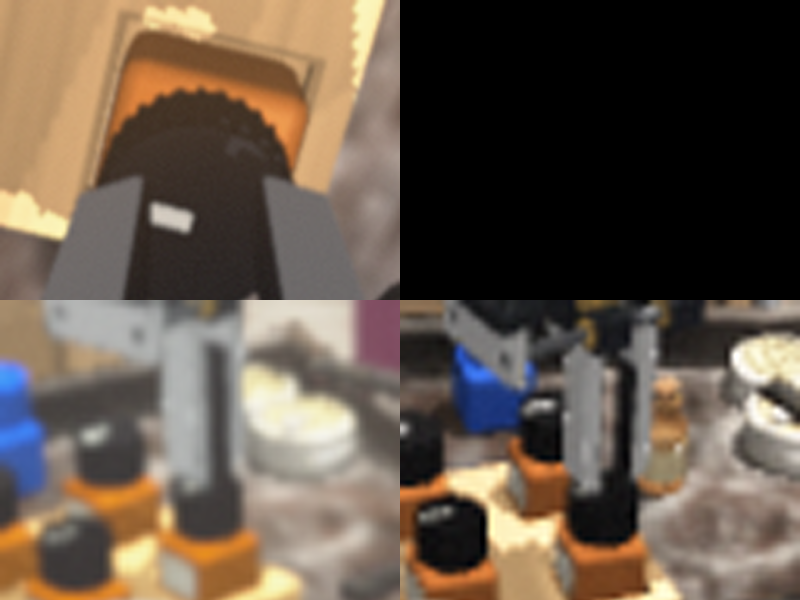

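The zoom shows the fingertips hovering right at the cap's top in all three views. They look about 25 to 30 mm shorter than the stated TCP suggests. With the jaws open to 60 mm the fingers clear the glass and stay well above the rack, so going deeper is safe. I'll descend in steps and watch the force.

Request:
{"name": "send_rows", "arguments": {
  "series": [
    [[0.64,0,0,-3,0],[0.64,0,0,-3,0],[0.64,0,0,-3,0],[0.64,0,0,-3,0],[0.64,0,0,4,0],[0.64,0,0,10,0],[0.64,0,0,16,0],[0.64,0,0,20,0],[0.64,0,0,20,0]]
  ]
}}

```text
clock: 5.9
eef_pos: [596.5, 35.9, 39.8]
eef_rot: [-3.14, -0.001, 2.021]
wrist_force: [-0.7, 0.1, -0.5]
finger_gap: 60.2
```

```bash
python3 - <<'E'
from h import *
w,T=wrist();a=manip.camera("scene");b=manip.camera("side");s=manip.read_state()
print(s["eef_pos"],s["wrist_force"],s["moment"],s["finger_gap"])
P=s["eef_pos"]
def crop(c,u,v,h,n=400):return cv2.resize(c["img"][v-h:v+h,u-h:u+h],(n,n),interpolation=2)
def mark(c):
    d=dict(c);d["img"]=c["img"].copy()
    return d
pa=proj(a,P).astype(int);pb=proj(b,P).astype(int)
cv2.imwrite("pics/h.png",np.hstack([crop(w,256,250,90,400)[:300],np.vstack([crop(b,*pb,32)])[:300]])[:,:,::-1])
E
```

```text
[597.0805313   35.87194341  40.82055812] [ 1.44377178 -0.24499646 -0.68149631] [-0.07624206  0.01772629  0.01336829] 60.11284075114474
```

View pics/h.png

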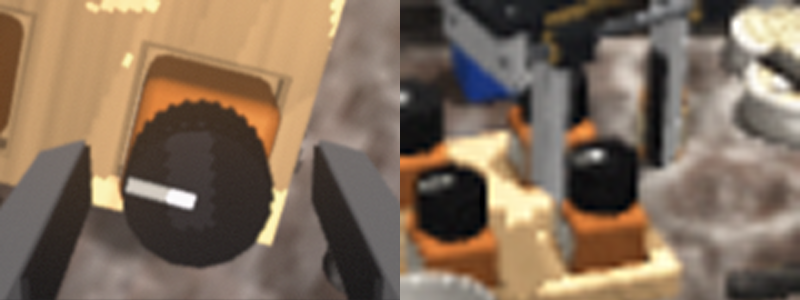

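```bash
python3 - <<'E'
from h import *
b=manip.camera("side");s=manip.read_state();T=toolT(s);P=s["eef_pos"]
pb=proj(b,P).astype(int)
for sg in(1,-1):
  for z in(8,-5,-15,-25,-35):
    q=proj(b,T[:3,:3]@np.array([0,sg*36,z])+P);print(sg,z,(600+(q[0]-pb[0])*6.25,200+(q[1]-pb[1])*6.25))
E
```

```text
1 8 (np.float64(656.67220202672), np.float64(196.71333833434977))
1 -5 (np.float64(657.9002721966095), np.float64(176.94614748665208))
1 -15 (np.float64(658.8535313983069), np.float64(161.60235278396408))
1 -25 (np.float64(659.8143578623684), np.float64(146.13675435783122))
1 -35 (np.float64(660.7828420547229), np.float64(130.54789605588758))
-1 8 (np.float64(544.8844227686983), np.float64(235.5251008691658))
-1 -5 (np.float64(545.5523526616389), np.float64(215.5946355365611))
-1 -15 (np.float64(546.0709035436565), np.float64(200.1215140510924))
-1 -25 (np.float64(546.593647598527), np.float64(184.52327182007568))
-1 -35 (np.float64(547.1206358937856), np.float64(168.79838503128434))
```

Both fingertips measure about 18 to 22 mm *behind* the reported TCP, not 8 mm ahead, so the tips are now at z≈60 on a cap spanning 48–76. I'll go 4 mm lower, close, and check that the gap reads 38.

Request:
{"name": "send_rows", "arguments": {
  "series": [
    [[0.64,0,0,4,0],[0.3,0,0,4,0],[0.3,0,0,4,0],[0.3,0,0,4,0],[0.3,0,0,4,0]]
  ],
  "newtons": 25
}}

```text
clock: 6.6
eef_pos: [596.9, 35.9, 36.7]
eef_rot: [-3.142, -0.0, 2.021]
wrist_force: [0.5, -0.3, 0.1]
finger_gap: 37.7
```

The gap stops at 37.7 mm, so the cap is gripped. Now the twist.

Request:
{"name": "send_rows", "arguments": {
  "series": [
    [[0.3,0,0,0,7],[0.3,0,0,0,14],[0.3,0,0,0,21],[0.3,0,0,0,28],[0.3,0,0,0,35],[0.3,0,0,0,40],[0.3,0,0,0,40]]
  ]
}}

```text
clock: 7.3
eef_pos: [597.1, 35.7, 36.7]
eef_rot: [3.141, 0.0, 1.321]
wrist_force: [-0.5, -0.8, -0.3]
finger_gap: 37.4
```

```bash
python3 m.py B
```

```text
7.3 [597.059  35.705  36.669] [3.141 0.    1.321] 37.41559822541769 [-0.463 -0.802 -0.321] [-0.28  -0.004 -0.02 ] 0.24842776142063844
```

The moment about z is only −0.02 N m, so cap B looks loose; the line on the cap will confirm it. Next is jar D.

Request:
{"name": "send_rows", "arguments": {
  "series": [
    [[0.64,0,0,0,0],[0.64,0,0,0,0],[0.64,0,0,0,0],[0.64,0,0,-22,0],[0.64,0,0,-50,0],[0.64,25,-12,-55,-8],[0.64,50,-25,-55,-16],[0.64,75,-37,-55,-24],[0.64,75,-37,-55,-32],[0.64,75,-37,-55,-40]]
  ]
}}

```text
clock: 8.35
eef_pos: [579.3, 118.6, 91.7]
eef_rot: [3.142, -0.0, 2.029]
wrist_force: [0.3, -0.4, -0.6]
finger_gap: 60.3
```

```bash
cat > look.py <<'E'
from h import *
import sys
np.set_printoptions(precision=1,suppress=True)
c,T=wrist();s=manip.read_state();M=toolT(s)[:3,:3]
print(s["clock"],s["eef_pos"],s["eef_rot"][2],s["finger_gap"])
np.savez("l_%s.npz"%sys.argv[1],img=c["img"],T=T,vfov=c["vfov"],cx=c["cx"],cy=c["cy"])
# rectified top view at z=76, 1px = 0.5mm, up = +y world, right = +x
g=[(x,y) for x,y in((450,170),(650,170),(650,-30),(450,-30))]
H=cv2.getPerspectiveTransform(np.float32([proj(c,(x,y,76),T) for x,y in g]),np.float32([[0,0],[400,0],[400,400],[0,400]]))
cv2.imwrite("pics/r_%s.png"%sys.argv[1],cv2.warpPerspective(c["img"],H,(400,400))[:,:,::-1])
for d in manip.find_in("cap_1",c)[:6]:
    x,e=fitcyl(c,d["rect"],T);print(round(d["conf"],2),x,round(e,1),"tool",(M.T@(np.r_[x,60]-s["eef_pos"]))[:2])
E
python3 look.py D0
```

```text
8.4 [579.4 118.2  91.7] 2.036748300725198 59.999330844170736
0.72 [579.  115.7] 0.7 tool [-2.1 -1.5]
0.71 [599.9  34.9] 4.8 tool [-83.6 -19.1]
0.68 [518.9  32.9] 18.0 tool [-49.  -92.3]
0.65 [559.  226.9] 3.4 tool [106.3  30.7]
0.62 [496.2  99.9] 1.2 tool [ 21.1 -82.5]
```

Request:
{"name": "send_rows", "arguments": {
  "series": [
    [[0.64,-1,-1,20,0],[0.64,-1,-1,40,0],[0.64,-1,-1,51,0],[0.64,-1,-1,55,0],[0.3,-1,-1,55,0],[0.3,-1,-1,55,0],[0.3,-1,-1,55,0],[0.3,-1,-1,55,0]]
  ]
}}

```text
clock: 9.25
eef_pos: [579.4, 116.4, 37.4]
eef_rot: [3.141, 0.0, 2.02]
wrist_force: [-1.3, 0.3, 3.0]
finger_gap: 37.4
```

Request:
{"name": "send_rows", "arguments": {
  "series": [
    [[0.3,0,0,0,7],[0.3,0,0,0,14],[0.3,0,0,0,21],[0.3,0,0,0,28],[0.3,0,0,0,35],[0.3,0,0,0,40],[0.3,0,0,0,40]]
  ]
}}

```text
clock: 9.95
eef_pos: [579.2, 116.4, 37.4]
eef_rot: [3.141, -0.0, 1.319]
wrist_force: [-2.8, -0.8, 5.3]
finger_gap: 37.4
```

```bash
python3 m.py D
```

```text
9.95 [579.152 116.371  37.417] [ 3.141 -0.     1.319] 37.382797915852166 [-2.806 -0.78   5.266] [-0.192  0.682  0.033] 0.38793891977362
```

Request:
{"name": "send_rows", "arguments": {
  "series": [
    [[0.64,0,0,0,0],[0.64,0,0,0,0],[0.64,0,0,0,0],[0.64,0,0,-22,0],[0.64,0,0,-50,0],[0.64,-12,-25,-55,-8],[0.64,-25,-50,-55,-16],[0.64,-37,-76,-55,-24],[0.64,-37,-76,-55,-32],[0.64,-37,-76,-55,-40]]
  ]
}}

```text
clock: 11.0
eef_pos: [495.9, 99.1, 92.0]
eef_rot: [3.141, 0.0, 2.026]
wrist_force: [0.2, 0.3, 1.2]
finger_gap: 59.9
```

```bash
python3 look.py C0; python3 -c "
import cv2,numpy as np
cv2.imwrite('pics/rr.png',np.hstack([cv2.imread('pics/r_D0.png'),cv2.imread('pics/r_C0.png')]))"
```

```text
11.05 [496.2  99.1  92. ] 2.0352132107463565 59.75182238035953
0.91 [600.5  19.8] 12.5 tool [-117.6   57.7]
0.69 [556.5 225.2] 5.1 tool [ 85.8 110.5]
0.68 [517.9  16.7] 3.6 tool [-83.4 -17.5]
0.66 [497.6  98.6] 0.4 tool [-1.1  1.1]
0.58 [578.1 116. ] 2.0 tool [-21.6  80.8]
```

View pics/rr.png

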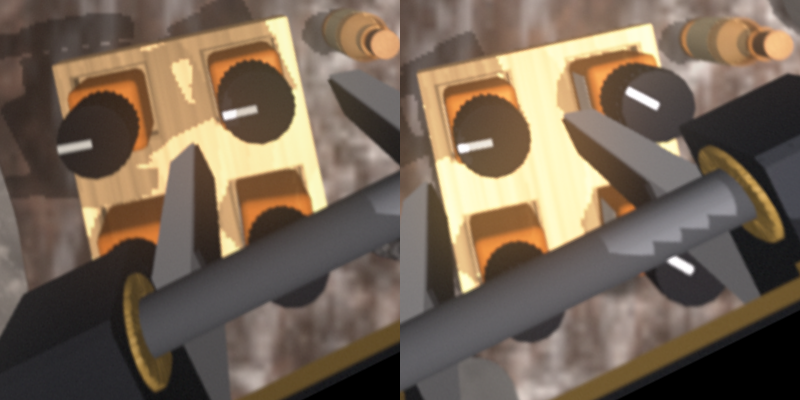

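In the rectified view, D's line (660,105)→(628,90) and B's line (693,270)→(670,258) have both turned about 40° clockwise. C's line is still unturned. So B and D are loose; next I try C.

Request:
{"name": "send_rows", "arguments": {
  "series": [
    [[0.64,0,1,20,0],[0.64,0,1,40,0],[0.64,0,1,50,0],[0.64,0,1,53,0],[0.3,0,1,53,0],[0.3,0,1,53,0],[0.3,0,1,53,0],[0.3,0,1,53,0]]
  ]
}}

```text
clock: 11.9
eef_pos: [497.5, 99.6, 39.3]
eef_rot: [3.141, 0.0, 2.02]
wrist_force: [-0.9, 0.1, 3.1]
finger_gap: 37.2
```

Request:
{"name": "send_rows", "arguments": {
  "series": [
    [[0.3,0,0,0,7],[0.3,0,0,0,14],[0.3,0,0,0,21],[0.3,0,0,0,28],[0.3,0,0,0,35],[0.3,0,0,0,40],[0.3,0,0,0,40]]
  ]
}}

```text
clock: 12.6
eef_pos: [497.1, 99.5, 39.0]
eef_rot: [-3.142, 0.0, 1.322]
wrist_force: [-3.0, -0.7, 5.0]
finger_gap: 37.8
```

```bash
python3 m.py C
```

```text
12.6 [497.078  99.488  38.993] [-3.142  0.     1.322] 37.798187901571154 [-2.973 -0.704  5.004] [-0.334  0.732  0.432] 0.3747129610128749
```

Mz is 0.43 N m, so C is tight. Now A.

Request:
{"name": "send_rows", "arguments": {
  "series": [
    [[0.64,0,0,0,0],[0.64,0,0,0,0],[0.64,0,0,0,0],[0.64,0,0,-22,0],[0.64,0,0,-48,0],[0.64,-25,12,-53,-8],[0.64,-50,25,-53,-16],[0.64,-75,38,-53,-24],[0.64,-75,38,-53,-32],[0.64,-75,38,-53,-40]]
  ]
}}

```text
clock: 13.65
eef_pos: [515.7, 16.8, 91.5]
eef_rot: [3.141, -0.0, 2.025]
wrist_force: [-1.0, 0.5, -0.0]
finger_gap: 60.4
```

```bash
python3 look.py A0
```

```text
13.7 [515.7  17.1  91.5] 2.0348518777602433 60.04683232296359
0.89 [496.  98.] 1.6 tool [81.1 18.6]
0.83 [597.5  34.7] 1.4 tool [-20.9  81. ]
0.81 [513.5  17.1] 2.0 tool [ 1. -2.]
0.6 [578.7 115.5] 2.3 tool [ 59.7 100.4]
```

Request:
{"name": "send_rows", "arguments": {
  "series": [
    [[0.64,0,-1,20,0],[0.64,0,-1,40,0],[0.64,0,-1,50,0],[0.64,0,-1,53,0],[0.3,0,-1,53,0],[0.3,0,-1,53,0],[0.3,0,-1,53,0],[0.3,0,-1,53,0]]
  ]
}}

```text
clock: 14.55
eef_pos: [515.0, 17.1, 39.2]
eef_rot: [3.141, 0.001, 2.02]
wrist_force: [-0.4, -0.2, 2.9]
finger_gap: 37.3
```

Request:
{"name": "send_rows", "arguments": {
  "series": [
    [[0.3,0,0,0,7],[0.3,0,0,0,14],[0.3,0,0,0,21],[0.3,0,0,0,28],[0.3,0,0,0,35],[0.3,0,0,0,40],[0.3,0,0,0,40]]
  ]
}}

```text
clock: 15.25
eef_pos: [514.3, 16.8, 39.0]
eef_rot: [-3.141, 0.001, 1.32]
wrist_force: [-5.0, -2.3, 5.1]
finger_gap: 37.7
```

```bash
python3 m.py A
```

```text
15.25 [514.308  16.823  38.963] [-3.141  0.001  1.32 ] 37.6517548918734 [-5.038 -2.324  5.114] [-0.56   1.065  0.186] 0.21271759080874547
```

Request:
{"name": "send_rows", "arguments": {
  "series": [
    [[0.64,0,0,0,0],[0.64,0,0,0,0],[0.64,0,0,0,0],[0.64,0,0,-22,0],[0.64,0,0,-53,0],[0.64,19,6,-100,0],[0.64,38,12,-140,0],[0.64,57,19,-170,0],[0.64,57,19,-170,0]]
  ]
}}

```text
clock: 16.2
eef_pos: [549.3, 69.4, 212.8]
eef_rot: [3.135, -0.002, 1.324]
wrist_force: [-0.7, -0.5, -0.3]
finger_gap: 60.1
```

```bash
python3 look.py R; cp pics/r_R.png pics/i.png
```

```text
16.25 [547.9  68.4 210. ] 1.324026264626296 60.22596178098998
0.95 [558.5 225.7] 2.8 tool [155.  -28.6]
0.92 [515.6  15.5] 1.0 tool [-59.4 -18.9]
0.92 [597.2  32.3] 2.6 tool [-23.1  56.2]
0.88 [494.6  99.2] 2.3 tool [ 16.6 -59.7]
0.86 [577.  116.3] 2.4 tool [53.4 16. ]
```

View pics/i.png

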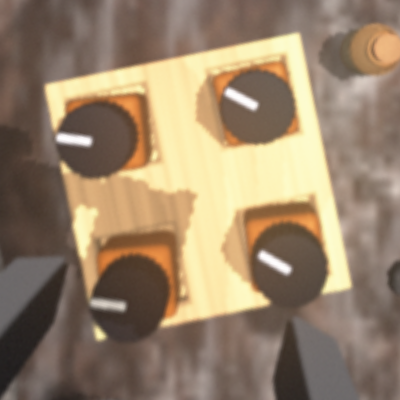

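This confirms the result: the right-hand caps B (275,262) and D (240,98) have turned about 40°. A (108,305) and C (75,140) turned only about 12°, so they are tight. Now I'll look at the tray from above.

Request:
{"name": "send_rows", "arguments": {
  "series": [
    [[0.64,-166,27,0,0],[0.64,-333,55,0,0],[0.64,-333,55,0,0],[0.64,-333,55,0,0],[0.64,-333,55,0,0],[0.64,-333,55,0,0],[0.64,-333,55,0,0],[0.64,-333,55,0,0],[0.64,-333,55,0,0]]
  ]
}}

```text
clock: 17.2
eef_pos: [517.6, -269.1, 207.0]
eef_rot: [-3.139, -0.001, 1.321]
wrist_force: [0.3, 0.1, 0.4]
finger_gap: 59.9
```

```bash
python3 - <<'E'
from h import *
np.set_printoptions(precision=1,suppress=True)
c,T=wrist();s=manip.read_state();print(s["clock"],s["eef_pos"],s["eef_rot"][2])
I=c["img"].astype(int)
m=((I[...,0]>110)&(I[...,1]<60)&(I[...,2]<60)).astype(np.uint8)
d=manip.silhouettes("tray",c)
for k in d[:2]:print(k["conf"],k["rect"],k["pixels"].sum())
for M,n in((m,"red"),(d[0]["pixels"].astype(np.uint8),"net")):
    cs=max(cv2.findContours(M,0,2)[0],key=cv2.contourArea)[:,0,:]
    P=np.array([onz(c,u,v,20,T)[:2] for u,v in cs],np.float32)
    print(n,cv2.minAreaRect(P))
cv2.imwrite("pics/j.png",c["img"][:,:,::-1])
E
```

```text
17.25 [ 518.  -268.2  207.5] 1.322132127035823
0.58 [204.1, 92.0, 105.1, 148.3] 8354
0.33 [315.4, 287.4, 5.8, 6.9] 48
red ((519.7188720703125, -263.6728515625), (72.79411315917969, 164.03329467773438), 7.608488082885742)
net ((522.2940673828125, -261.92822265625), (76.70098114013672, 171.36712646484375), 6.889004230499268)
```

View pics/j.png

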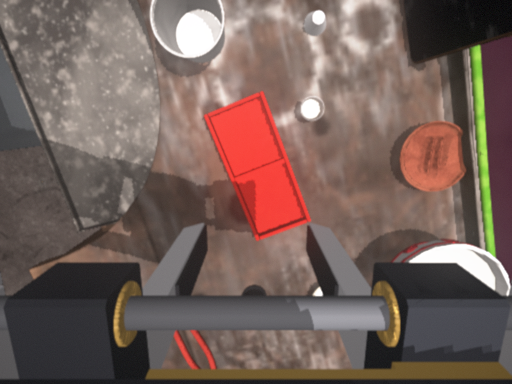

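The network outline measures 77 x 171 mm, as specified. It puts the tray's centre at (522,-262), turned 0.12 rad. The picture shows it at corners (263,93), (206,117), (257,239) and (309,219), empty, with the cup at (311,108) and the beaker at (188,25). I'll go back for jar D.

Request:
{"name": "send_rows", "arguments": {
  "series": [
    [[0.64,200,-18,0,-8],[0.64,387,-36,0,-16],[0.64,387,-36,0,-26],[0.64,387,-36,0,-26],[0.64,387,-36,0,-26],[0.64,387,-36,20,-26],[0.64,387,-36,60,-26],[0.64,387,-36,90,-26],[0.64,387,-36,115,-26],[0.64,387,-36,115,-26]]
  ]
}}

```text
clock: 18.3
eef_pos: [575.2, 117.7, 88.3]
eef_rot: [-3.132, -0.001, 1.78]
wrist_force: [-0.6, -0.4, 0.1]
finger_gap: 59.8
```

```bash
python3 look.py D1; python3 - <<'E'
from h import *
from scipy.spatial.transform import Rotation as R
# tray corners measured from pixels in the last wrist picture
w=manip.camera("wrist")
T=np.eye(4);T[:3,:3]=R.from_euler('xyz',[np.pi,0,1.322]).as_matrix();T[:3,3]=[518,-268.2,207.5];T=T@np.array(w["T_tool_cam"])
P=np.array([onz(w,u,v,20,T)[:2] for u,v in((263,93),(206,117),(257,239),(309,219))]);print(P,P.mean(0))
E
```

```text
18.35 [577.  116.5  92. ] 1.7791500062371317 60.447632988753405
0.88 [596.8  33.7] 2.6 tool [-85.2   2.4]
0.79 [496.   98.5] 2.0 tool [ -0.8 -82.9]
0.77 [577.2 114.1] 2.1 tool [-2.4 -0.2]
0.71 [559.6 227.2] 1.8 tool [111.9   6. ]
0.23 [528.1 -27.6] 26.9 tool [-130.9  -77.5]
[[ 549.37891629 -175.04770818]
 [ 477.12694167 -184.67235665]
 [ 497.73870147 -349.63984925]
 [ 569.37995783 -339.52700204]] [ 523.40612932 -262.22172903]
```

The tray corners agree: centre (523,-262), yaw 0.12. That puts the compartments at (518,-221) and (528,-303). Now I grip D and lift.

Request:
{"name": "send_rows", "arguments": {
  "series": [
    [[0.64,-1,0,20,0],[0.64,-1,0,40,0],[0.64,-1,0,50,0],[0.64,-1,0,53,0],[0.3,-1,0,53,0],[0.3,-1,0,53,0],[0.3,-1,0,53,0],[0.3,-1,0,53,0]]
  ]
}}

```text
clock: 19.25
eef_pos: [579.5, 114.5, 41.5]
eef_rot: [3.14, 0.0, 1.776]
wrist_force: [1.1, -0.5, 4.7]
finger_gap: 37.3
```

Request:
{"name": "send_rows", "arguments": {
  "series": [
    [[0.3,0,0,-4,0],[0.3,0,0,-10,0],[0.3,0,0,-20,0],[0.3,0,0,-40,0],[0.3,0,0,-65,0],[0.3,0,0,-90,0],[0.3,0,0,-110,0],[0.3,0,0,-120,0],[0.3,0,0,-120,0]]
  ]
}}

```text
clock: 20.15
eef_pos: [579.5, 114.5, 162.2]
eef_rot: [3.139, 0.0, 1.776]
wrist_force: [-0.8, 0.1, -1.1]
finger_gap: 37.3
```

Request:
{"name": "send_rows", "arguments": {
  "series": [
    [[0.3,-14,-5,0,0],[0.3,-44,-15,0,1],[0.3,-86,-29,0,2],[0.3,-132,-45,0,3],[0.3,-178,-61,0,4],[0.3,-224,-76,0,5],[0.3,-270,-92,0,5],[0.3,-316,-108,0,5],[0.3,-360,-123,0,5],[0.3,-390,-133,0,5]]
  ]
}}

```text
clock: 21.15
eef_pos: [526.3, -297.9, 159.1]
eef_rot: [-3.14, -0.001, 1.687]
wrist_force: [1.0, 0.3, -1.8]
finger_gap: 37.3
```

Request:
{"name": "send_rows", "arguments": {
  "series": [
    [[0.3,-9,-3,10,0],[0.3,-9,-3,40,0],[0.3,-9,-3,70,0],[0.3,-9,-3,90,0],[0.3,-9,-3,95,0],[0.3,-9,-3,95,0]]
  ]
}}

```text
clock: 21.75
eef_pos: [525.9, -303.4, 64.7]
eef_rot: [-3.14, -0.001, 1.689]
wrist_force: [-0.3, -0.3, -0.6]
finger_gap: 37.2
```

```bash
python3 - <<'E'
from h import *
c,T=wrist();s=manip.read_state();a=manip.camera("side")
print(s["clock"],s["eef_pos"],s["eef_rot"],s["wrist_force"],s["finger_gap"])
u,v=proj(a,(522,-262,40)).astype(int)
cv2.imwrite("pics/k.png",np.hstack([cv2.resize(c["img"][100:300,156:356],(400,400)),cv2.resize(a["img"][v-50:v+50,u-50:u+50],(400,400),interpolation=2)])[:,:,::-1])
E
```

```text
21.8 [ 526.4238867  -303.70593226   65.86680425] [-3.14148343e+00 -1.03639175e-04  1.68929982e+00] [-0.27488938 -0.32370214 -1.00567479] 37.740034791961925
```

View pics/k.png

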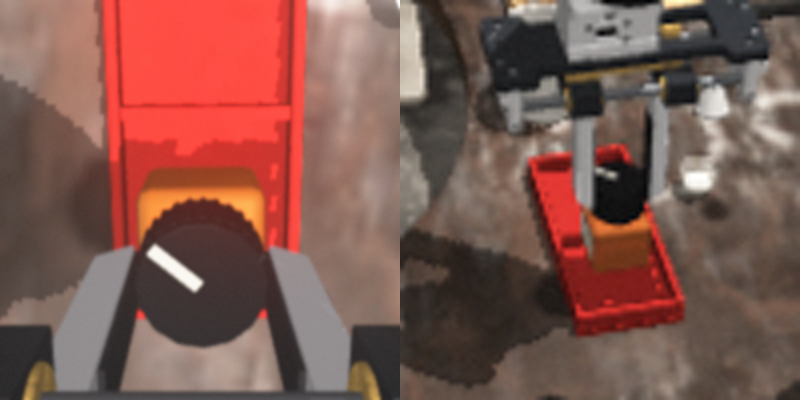

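Jar D hangs upright, aligned over the −y compartment (left panel (200,270)) and clear of both walls. That was the twelfth picture, so the rest is by numbers. I'll lower it gently.

Request:
{"name": "send_rows", "arguments": {
  "series": [
    [[0.3,0,0,8,0],[0.3,0,0,15,0],[0.3,0,0,19,0],[0.3,0,0,21,0],[0.3,0,0,22,0],[0.3,0,0,22.5,0],[0.3,0,0,23,0],[0.3,0,0,23.5,0],[0.3,0,0,23.5,0]]
  ]
}}

```text
clock: 22.75
eef_pos: [526.5, -303.8, 42.2]
eef_rot: [3.142, 0.0, 1.689]
wrist_force: [0.4, 0.2, -1.1]
finger_gap: 37.3
```

Request:
{"name": "send_rows", "arguments": {
  "series": [
    [[0.3,0,0,0.5,0],[0.3,0,0,1,0],[0.3,0,0,1.5,0],[0.3,0,0,2,0],[0.3,0,0,2,0]]
  ]
}}

```text
clock: 23.25
eef_pos: [526.6, -303.9, 40.5]
eef_rot: [3.141, 0.0, 1.689]
wrist_force: [-0.4, 2.1, 2.4]
finger_gap: 36.8
```

Force has risen to 2.4 N, so the foot is on the floor. I'll release, rise and head for B.

Request:
{"name": "send_rows", "arguments": {
  "series": [
    [[0.45,0,0,0,0],[0.55,0,0,0,0],[0.64,0,0,0,0],[0.64,0,0,0,0],[0.64,0,0,-15,0],[0.64,0,0,-45,0],[0.64,0,0,-80,0],[0.64,15,5,-100,0],[0.64,55,18,-100,-2],[0.64,100,33,-100,-5]]
  ]
}}

```text
clock: 24.25
eef_pos: [547.7, -200.4, 142.1]
eef_rot: [3.14, 0.001, 1.776]
wrist_force: [0.6, 0.8, -0.9]
finger_gap: 60.0
```

Request:
{"name": "send_rows", "arguments": {
  "series": [
    [[0.64,46,16,0,0],[0.64,92,31,0,0],[0.64,137,46,0,0],[0.64,182,61,0,0],[0.64,220,74,10,0],[0.64,228,77,30,0],[0.64,228,77,50,0],[0.64,228,77,50,0]]
  ]
}}

```text
clock: 25.05
eef_pos: [575.2, 38.7, 88.9]
eef_rot: [-3.138, -0.001, 1.777]
wrist_force: [-0.3, -0.6, -0.4]
finger_gap: 60.2
```

```bash
python3 look.py B1
```

```text
25.1 [576.   38.3  90.4] 1.7764724282737774 60.16064247126943
0.94 [597.6  34.3] 1.2 tool [-8.4 20.3]
0.92 [514.2  17.1] 1.1 tool [ -8.2 -64.8]
0.83 [497.   99.8] 1.9 tool [ 76.3 -64.7]
```

Request:
{"name": "send_rows", "arguments": {
  "series": [
    [[0.64,-8,20,0,0],[0.64,-8,20,10,0],[0.64,-8,20,30,0],[0.64,-8,20,45,0],[0.64,-8,20,50,0],[0.64,-8,20,50,0],[0.3,-8,20,50,0],[0.3,-8,20,50,0],[0.3,-8,20,50,0],[0.3,-8,20,50,0]]
  ]
}}

```text
clock: 26.15
eef_pos: [597.7, 34.5, 40.7]
eef_rot: [3.141, 0.0, 1.776]
wrist_force: [-2.3, 0.3, 1.9]
finger_gap: 37.8
```

Request:
{"name": "send_rows", "arguments": {
  "series": [
    [[0.3,0,0,-4,0],[0.3,0,0,-10,0],[0.3,0,0,-20,0],[0.3,0,0,-40,0],[0.3,0,0,-65,0],[0.3,0,0,-90,0],[0.3,0,0,-110,0],[0.3,0,0,-120,0],[0.3,0,0,-120,0]]
  ]
}}

```text
clock: 27.05
eef_pos: [598.0, 34.5, 161.7]
eef_rot: [3.139, 0.001, 1.776]
wrist_force: [-0.0, -0.5, -2.5]
finger_gap: 37.0
```

Request:
{"name": "send_rows", "arguments": {
  "series": [
    [[0.3,-12,-7,0,0],[0.3,-40,-22,0,1],[0.3,-80,-45,0,2],[0.3,-120,-67,0,3],[0.3,-160,-89,0,4],[0.3,-198,-111,0,5],[0.3,-225,-126,0,5],[0.3,-233,-130,0,5],[0.3,-233,-130,0,5]]
  ]
}}

```text
clock: 27.95
eef_pos: [516.8, -221.2, 159.1]
eef_rot: [-3.14, -0.001, 1.687]
wrist_force: [0.0, 0.7, -2.2]
finger_gap: 37.4
```

Request:
{"name": "send_rows", "arguments": {
  "series": [
    [[0.3,0,0,20,0],[0.3,0,0,50,0],[0.3,0,0,80,0],[0.3,0,0,95,0],[0.3,0,0,95,0]]
  ]
}}

```text
clock: 28.45
eef_pos: [516.8, -218.3, 62.6]
eef_rot: [-3.138, -0.003, 1.69]
wrist_force: [-0.1, 0.3, -0.8]
finger_gap: 37.3
```

```bash
python3 - <<'E'
from h import *
c,T=wrist();s=manip.read_state();M=toolT(s)[:3,:3]
print(s["clock"],s["eef_pos"],s["eef_rot"],s["wrist_force"],s["finger_gap"])
I=c["img"].astype(int)
m=((I[...,0]>90)&(I[...,1]<60)&(I[...,2]<60)).astype(np.uint8)
cs=np.vstack(cv2.findContours(m,0,2)[0])[:,0,:]
P=np.array([onz(c,u,v,20,T)[:2] for u,v in cs]);P=P[np.hypot(*(P-[522,-262]).T)<110]
q=(np.c_[P,0*P[:,0]+20]-s["eef_pos"])@M
print("tray extents in tool x,y (mm)",np.percentile(q[:,0],[1,99]),np.percentile(q[:,1],[1,99]))
E
```

```text
28.5 [ 517.59994624 -218.87247416   64.39938552] [-3.13988293e+00 -1.23290895e-03  1.69035151e+00] [-0.07892457 -0.00435771 -0.41956206] 37.83308769434866
tray extents in tool x,y (mm) [-127.69701948   43.08843704] [-37.96295728  33.94508548]
```

The offsets fit: 43 mm to the end wall (44 expected) and ±36 mm across. I'll lower it gently.

Request:
{"name": "send_rows", "arguments": {
  "series": [
    [[0.3,0,0,8,0],[0.3,0,0,15,0],[0.3,0,0,19,0],[0.3,0,0,21,0],[0.3,0,0,22,0],[0.3,0,0,22.5,0],[0.3,0,0,23,0],[0.3,0,0,23.5,0],[0.3,0,0,23.5,0]]
  ]
}}

```text
clock: 29.4
eef_pos: [517.8, -220.1, 41.7]
eef_rot: [3.142, 0.0, 1.689]
wrist_force: [0.4, 0.1, -2.4]
finger_gap: 37.6
```

Request:
{"name": "send_rows", "arguments": {
  "series": [
    [[0.3,0,0,0.5,0],[0.3,0,0,1,0],[0.3,0,0,1.5,0],[0.3,0,0,2,0],[0.3,0,0,2,0]]
  ]
}}

```text
clock: 29.9
eef_pos: [517.8, -220.2, 39.7]
eef_rot: [3.141, 0.0, 1.689]
wrist_force: [-0.1, -0.7, 0.0]
finger_gap: 37.2
```

Request:
{"name": "send_rows", "arguments": {
  "series": [
    [[0.3,0,0,0.4,0],[0.3,0,0,0.8,0],[0.3,0,0,0.8,0]]
  ]
}}

```text
clock: 30.2
eef_pos: [517.9, -220.3, 39.6]
eef_rot: [3.141, 0.0, 1.689]
wrist_force: [-4.4, 1.0, 7.1]
finger_gap: 37.8
```

The foot is on the floor at 7 N. I'll release, rise and check.

Request:
{"name": "send_rows", "arguments": {
  "series": [
    [[0.45,0,0,0,0],[0.55,0,0,0,0],[0.64,0,0,0,0],[0.64,0,0,0,0],[0.64,0,0,-15,0],[0.64,0,0,-50,0],[0.64,0,0,-95,0],[0.64,0,0,-140,0],[0.64,0,0,-170,0],[0.64,0,0,-170,0]]
  ]
}}

```text
clock: 31.2
eef_pos: [519.1, -220.7, 214.6]
eef_rot: [3.135, 0.005, 1.689]
wrist_force: [-0.8, 0.3, 0.4]
finger_gap: 59.9
```

```bash
python3 - <<'E'
from h import *
np.set_printoptions(precision=1,suppress=True)
c,T=wrist();s=manip.read_state();print(s["clock"],s["eef_pos"],s["wrist_force"])
for n,z0,z1,r in(("cap_1",47,75,19),("beaker",0,73,35.5)):
  for d in manip.find_in(n,c)[:5]:
    x,e=fitcyl(c,d["rect"],T,z0,z1,r);print("wrist",n,round(d["conf"],2),np.array(d["rect"]),x,round(e,1))
for k in("scene","side"):
  g=manip.camera(k)
  for d in manip.find_in("cap_1",g)[:6]:
    x,e=fitcyl(g,d["rect"]);print(k,round(d["conf"],2),x,round(e,1))
  for d in manip.find_in("beaker",g)[:1]: print(k,"beaker",fitcyl(g,d["rect"],None,0,73,35.5))
save("end.png",c)
E
```

```text
31.25 [ 518.4 -220.4  211.7] [-0.8  0.7 -0.4]
wrist cap_1 0.78 [238.3 230.5  29.1  35. ] [ 525.4 -302.8] 1.9
wrist cap_1 0.77 [240.2 161.   32.1  39.1] [ 519.7 -220.3] 1.3
wrist beaker 0.78 [208.9  15.9  73.8  76.3] [493.9 -91. ] 3.0
scene 0.72 [ 504.2 -233.6] 1.1
scene 0.69 [489.2 101.5] 1.7
scene 0.68 [519.3  25.8] 2.8
scene 0.67 [ 475.6 -348. ] 21.6
scene 0.54 [ 524.4 -305.5] 2.1
scene beaker (array([496.3, -81. ]), np.float64(0.7878812883281512))
side 0.62 [487.8 100.9] 0.9
side 0.53 [ 511.5 -224.9] 0.4
side 0.51 [ 528.8 -303.9] 1.5
side 0.48 [555.7 200.8] 2.9
side beaker (array([491.4, -83.7]), np.float64(1.3320877584968684))
```

Both jars stand at their compartment centres: caps at (520,-220) and (525,-303), with upright-cylinder fits good to about 2 px. A and C are still in the rack and the beaker hasn't moved. Handing in.

```bash
python3 -c "
from cell import manip
print(manip.sign_off())"
```

```text
the job is handed in; nothing more can be done
None
```

I tried all four caps. Two were loose, and those two jars now stand upright in the red tray, one to a compartment. The two tight ones are still in the rack. The job was handed in at about 31 s.

- **Cap test:** the caps on the rack's two +x jars turned the full 40°, with almost no torque (about 0.03 N m or less). The two −x caps turned only about 12° and then slipped, at 0.19 and 0.43 N m. The white lines on the caps, seen from above afterwards, agreed.
- **Placing:** after release, the wrist camera put the two caps at (520,-220) and (525,-303). The compartment centres are about (518,-221) and (528,-303). The cap outlines fitted upright jars to about 2 pixels.
- **Rack and bystanders:** the last pictures still found the rack's −x jars, though one of the two only in the scene view. The beaker measured within camera error of where it started. I did not re-measure the other bystanders, but the tool kept clear of them.

Checks that failed or disagreed:
- **Missed first grasp:** the fingertips measured about 20 mm behind the reported tool point, not 8 mm ahead of it. The first grasp closed just above the cap and touched nothing. I corrected the depth by camera, and every later grip stopped at the cap's width.
- **Contact force:** the second jar met the tray floor with about 7 N before release. The first met it with about 2 N.
- **Camera spread:** the scene and side cameras put the jar in the +y compartment up to 20 mm from the wrist camera's reading. I trusted the wrist camera because it is much closer.
- **Final picture:** the viewing limit was reached, so the end state was checked by measurement, not by eye.

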